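# Free the rivet feeder and hold its shutter half open

## Task

Free the jammed rivet feeder: with the mallet held in the gripper, drive the feeder's sprung knock-out pin fully down, and then stand the mallet back on its head on the bench. Then slide the feeder's sprung shutter half open by its tab and finish while still holding it there, so that the throat can be inspected; never open it close to full, or the hopper spills. Touch the pin with nothing but the mallet and leave the other things on the bench where they are.

Things in the scene. Friction and masses are not known exactly. Their poses are not given: they have to be found in the camera images.
- feeder: rivet feeder, fixed to the bench, placed anew each time (yaw within 0.35 rad): grey cast base 150 mm deep (its x) by 280 mm wide (its y), flat steel deck 50 mm above the bench. Origin: centre of the underside, z up; -x is its front, towards the robot. At the deck's right end the knock-out pin stands in a round boss 42 mm across, 24 mm high
- feeder_deck (a point): centre of the feeder's deck, 50 mm above the bench. The closed hopper stands on the far half of the deck: 5 to 75 mm in the feeder's x, -58 to 108 mm in its y, its lid 50 mm above the deck with a low grip on it to 58 mm. In front of it is the sliding shutter with its tab
- pin_top (a point): centre of the flat top of the knock-out pin's steel head (head 28 mm across); 46 mm above the feeder's deck (96 mm above the bench) when up, at x = -20, y = -105 mm of the feeder. Moves with the pin
- pin (a joint): how far the knock-out pin is pushed down, m: 0 up, 0.012 fully down (a stop). Moves straight down; sprung, 2.5 N to start and 8.5 N at the bottom, and comes back up by itself
- shutter_tab (a point): centre of the top of the shutter's upright aluminium tab, 12 mm thick along the feeder's y, 44 mm along its x, from 4 to 46 mm above the deck; shut: at x = -30, y = 15 mm of the feeder. It moves with the shutter. Its far end joins the shutter plate (x 0 to 3 mm, top 43 mm above the deck); the deck is free 60 mm to either side of the tab. Pinch it across y from above or push it
- shutter (a joint): how far the shutter is open, m: 0 shut, 0.060 full (a stop), 0.030 half. It slides along the feeder's +y (to the robot's left). A spring pushes it shut: 2 N at 0, 6.5 N at half, 11 N at full. A pointer on its top edge, in line with the tab, passes three ticks on the hopper lid's near edge: shut, half (the long one), full
- mallet: loose mallet, about 0.4 kg, standing on its head: white cylindrical head 64 mm across, 85 mm high. Origin: centre of the head's lower face, which is the striking face; z up. The level wooden handle runs along the mallet's -x to 187 mm from the head's axis, 24 mm wide (y), 26 mm high, its centre line 42.5 mm above the lower face. It balances about 20 mm from the head's axis
- mallet_grip (a point): a good place to grip the handle from above, on the handle's centre line, 65 mm from the head's axis
- spool_a: bystander: sewing-thread spool standing upright, 38 mm across, 60 mm high; origin at the centre of its underside
- spool_b: bystander: sewing-thread spool standing upright, 38 mm across, 60 mm high; origin at the centre of its underside
- spool_c: bystander: sewing-thread spool standing upright, 38 mm across, 60 mm high; origin at the centre of its underside
- jar: bystander: closed glass jar, 60 mm across, 75 mm high; origin at the centre of its underside
- awl: bystander: wooden-handled awl lying on the bench, right of the feeder; origin under its middle
- mug: bystander: white mug, 76 mm across, 90 mm high; origin at the centre of its underside
- tray: bystander: empty shallow aluminium tray 120 x 160 mm, 30 mm high; origin at the centre of its underside
Not all that is in view belongs to the job. There is more than one size of the mallet; the job needs the middle-sized.

How it is judged:
By the outcome, as a careful person would: the job done as asked, in the order asked, and still so for the second after the job is handed in, while the arm keeps its last pose, push and grip.
It also fails if it takes over 54 s, if anything falls off the work surface, if the arm or the gripper's body presses on something with over 40 N, if the wrist force passes 120 N, or if a joint passes its speed limit or range.

## Robot

A 6-joint arm with a two-finger parallel gripper is mounted at the origin on the work surface. World frame = base frame: x ahead of the robot, y to its left, z up, the work surface at z = 0. Lengths are in m, angles in rad, forces in N, time in s.
With the tool pointing down it reaches from about 0.375 to 0.9 m from the base axis. Payload 3.1 kg.
Tool frame: the origin (TCP) lies at the very end of the fingers, on their centre line; the grasp point (between the pads) lies 19 mm behind it; z points along the fingers, y is the direction in which the jaws open and shut (so a half turn about z gives the same grasp; the last joint's range is limited). The gripper opens to 87 mm and grips with 3 to 60 N. Pads are 19 mm wide; open, the fingers measure 117 mm over their backs; the gripper's body (75 mm by 190 mm) begins 51 mm behind the grasp point.
Start: joints at [-1.413, 0.527, 1.433, -0, 1.181, -0.178], TCP at [0.207, -0.59, 0.223] pointing down, gripper open.
Joint ranges: [-3.08, 3.08], [-0.75, 2.2], [0.22, 2.44], [-1.43, 4.57], [0, 2.65], [-2.85, 2.85]. Speed limits (rad/s): [2.79, 2.79, 3.14, 3.14, 3.14, 3.14].

## Interface

Orientations are given as a unit quaternion [x, y, z, w].
In Python, from rig import robot gives the robot as it stands.
- The arm moves only by the tool arm_command, never from a script. Its argument "targets" is a list of rows, each a list of 5 numbers: the shift along the tool's x, y, z in cm, then the turn about the tool's z in rad, then the finger opening in cm, from 0 to 8.7. In form: [[dx, dy, dz, spin, hand], ...]. A call has 1 to 5 rows; each row is the pose to reach, as a shift and turn from the pose commanded when the call began, along the tool's axes at that moment; what a row does not reach only later rows make up. A row lasts 1/8 s, in which the tool goes at most 62.5 mm and 10.7 degrees, less where a joint would pass 70% of its speed; a pose out of reach is approached as far as the arm can. A call with a gripper value outside its range is refused whole. The fingers move at their own pace and stop on an object; "newtons" is the grip in N (left out, the last holds). Time passes only in rows, so rows that repeat a pose let the fingers close. It gives the time, the measured TCP pose, the force and the opening at its end, in the units of the state.
- robot.get_obs(): the state, without advancing time (a new reading comes with each control period).
- robot.camera(name): name is "side" or "top" or "wrist"; returns (picture, depth): 420x560x3 uint8, red, green, blue; 420x560 float32, m along the optical axis (not along the pixel's ray), 0 where there is no reading.
- robot.camera_model(name): a dict with "mtx" (3x3 intrinsics, pixels), "k1" (the pictures are not rectified: a ray, as slopes to the right and down, at radius r is drawn at 1 + k1 r^2 times it, then the intrinsics apply), "extrinsics" (4x4, takes a point from world to camera coordinates). Camera axes: x right, y up, looking along -z (the intrinsics and any distortion apply to the point x, -y, -z); pixel columns grow to the right and rows downward; lengths in m; the calibration is good to about 2 mm. A picture is of the moment at which its call begins: read the wrist's pose just before it. camera_model takes no time and is no camera call; for the wrist camera it gives the pose at the moment of the call.
- robot.hand_in(): hands the job in, once; it reports no verdict.
The state is a dict: "time": time; "q": joint angles; "joint_velocities": joint speeds; "joint_torque": joint torques, N m; "position": TCP position; "tool_rot": TCP orientation; "ft_force": force on the tool from outside, world axes, zero at the start; "moment": the same for the moment, N m; "grip_width": finger opening in m.
Only numpy, scipy, OpenCV 4.12 (cv2) and the standard library are available. Lean on these libraries where they do the work, as an engineer would, in place of code of your own. Each camera call takes 0.05 s, during which the arm holds its last target.

## Working session

There is one attempt and no reset: what is moved stays moved. The work goes in short steps, Python scripts to look and compute and a tool call to move; the robot and the scene stay as the last step left them, time stands still between calls to the robot, and variables do not carry over. Pictures are saved under pics/ and viewed, and the job is handed in when it is done.

Besides the shell and the picture viewer there is one more tool, called as name([rows], argument=value, ...), one row to a line, values as JSON. arm_command: Moves the arm, as the interface text tells. Its arguments: {"type":"object","properties":{"targets":{"type":"array","items":{"type":"array","items":{"type":"number"}}},"newtons":{"type":"number"}},"required":["targets"]}

```bash
ls; mkdir -p pics
cat > h.py <<'E'
from rig import robot
import numpy as np, cv2
def snap(name,fn):
    m=robot.camera_model(name); pic,d=robot.camera(name)
    cv2.imwrite('pics/'+fn+'.png',cv2.cvtColor(pic,cv2.COLOR_RGB2BGR)); np.savez('pics/'+fn+'.npz',d=d,pic=pic,**{k:np.array(v) for k,v in m.items()})
    return pic,d,m
def cloud(d,m):
    K=np.array(m['mtx']);k1=float(m['k1']);E=np.array(m['extrinsics'])
    h,w=d.shape
    u,v=np.meshgrid(np.arange(w),np.arange(h))
    pts=np.stack([u.ravel(),v.ravel()],1).astype(np.float64)[:,None]
    n=cv2.undistortPoints(pts,K,np.array([k1,0,0,0,0.]))[:,0]
    z=d.ravel()
    c=np.stack([n[:,0]*z,-n[:,1]*z,-z,np.ones_like(z)])
    W=(np.linalg.inv(E)@c)[:3].T.reshape(h,w,3)
    W[d==0]=np.nan
    return W
def load(fn):
    f=np.load('pics/'+fn+'.npz'); return f['pic'],f['d'],dict(mtx=f['mtx'],k1=f['k1'],extrinsics=f['extrinsics'])
E
python3 - <<'E'
from h import *
o=robot.get_obs();print(o)
for n in['top','side','wrist']:
    p,d,m=snap(n,n+'0');print(n,m)
E
```

```text
pics
{'time': 0.0, 'q': array([-1.41249546e+00,  5.28468519e-01,  1.43389258e+00,  2.49877093e-05,
        1.18140080e+00, -1.78506540e-01]), 'joint_velocities': array([ 1.09976852e-03, -2.16904636e-04, -1.36814846e-04, -4.93072388e-04,
        8.10826036e-04,  2.81916526e-05]), 'joint_torque': array([-6.03947119e-04, -4.40041387e+01, -1.76592869e+01,  6.32940070e-02,
        5.82835218e-02, -1.64794260e-04]), 'position': array([ 0.20646122, -0.58914214,  0.22157329]), 'tool_rot': array([ 9.85853794e-01,  1.67604060e-01,  2.25103903e-05, -1.08445079e-03]), 'ft_force': array([-0.14355051, -0.0462756 , -0.04763708]), 'moment': array([0.05297724, 0.04945116, 0.0043754 ]), 'grip_width': 0.08710619922468894}
top {'mtx': array([[411.96130181,   0.        , 276.0534387 ],
       [  0.        , 411.96130181, 207.40228573],
       [  0.        ,   0.        ,   1.        ]]), 'k1': -0.061821846578961635, 'extrinsics': array([[-0.00142156, -0.99984084, -0.01778425,  0.0354994 ],
       [ 0.99646895, -0.00290931,  0.08391164, -0.55092484],
       [-0.08395003, -0.01760217,  0.99631449, -1.27312
[... 281 characters left out ...]
ray([[-0.75530576, -0.65536681, -0.00274863,  0.41625251],
       [ 0.38563032, -0.44781959,  0.80668883, -0.27585921],
       [-0.52990797,  0.60823677,  0.59097003, -1.25255669],
       [ 0.        ,  0.        ,  0.        ,  1.        ]])}
wrist {'mtx': array([[303.0460843 ,   0.        , 281.88632427],
       [  0.        , 303.0460843 , 204.98021819],
       [  0.        ,   0.        ,   1.        ]]), 'k1': -0.06011529391581472, 'extrinsics': array([[ 0.33095874, -0.9436415 , -0.00265229, -0.62327604],
       [ 0.91510259,  0.32163295, -0.24318615,  0.02924143],
       [ 0.23033361,  0.07805746,  0.96997601, -0.39024413],
       [ 0.        ,  0.        ,  0.        ,  1.        ]])}
```

View pics/top0.png

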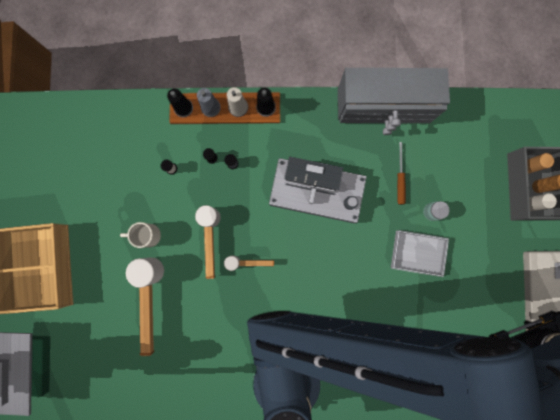

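View pics/side0.png

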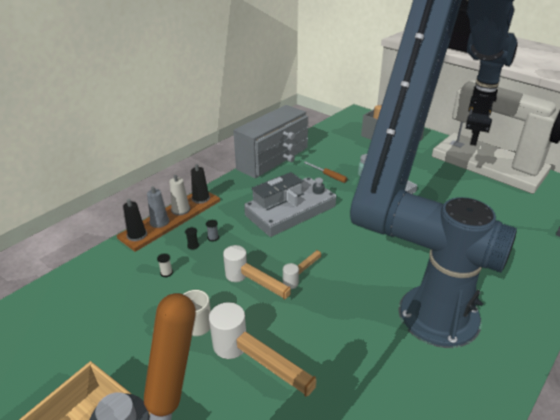

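The top view shows three mallets. The middle one has its head at (207,216) and its handle running down to (210,277). The feeder is around (318,190), with its tab at (313,194) and pin at (352,203). Next I'll measure these.

Run:
```python
from h import *
p,d,m=load('top0'); W=cloud(d,m)
def box(u0,u1,v0,v1,z0,z1):
    w=W[v0:v1,u0:u1].reshape(-1,3); return w[(w[:,2]>z0)&(w[:,2]<z1)]
for u,v in [(207,216),(210,255),(144,272),(232,264),(313,194),(352,203),(250,230),(280,200),(316,170)]: print((u,v),W[v,u].round(4))
# mallet
h=box(190,225,200,232,.078,.095); c,r=cv2.minEnclosingCircle(h[:,:2].astype(np.float32)); print('head',c,r,h[:,2].mean(),len(h))
g=box(198,222,232,285,.045,.065); print('handle',g.mean(0),len(g),g.min(0),g.max(0))
print(cv2.fitLine(g[:,:2].astype(np.float32),cv2.DIST_L2,0,.01,.01).ravel(), cv2.minAreaRect(g[:,:2].astype(np.float32)))
# feeder deck
k=box(262,375,150,228,.043,.056); R=cv2.minAreaRect(k[:,:2].astype(np.float32)); print('deck',R,k[:,2].mean(),len(k))
k=box(262,375,150,228,.094,.104); print('lid',cv2.minAreaRect(k[:,:2].astype(np.float32)),k[:,2].mean(),len(k))
k=box(340,366,192,214,.085,.105);print('pin',np.median(k,0),k[:,:2].min(0),k[:,:2].max(0),len(k))
k=box(304,324,186,208,.085,.105);print('tab',cv2.minAreaRect(k[:,:2].astype(np.float32)),k[:,2].mean(),len(k))
big=cv2.resize(p[140:290,180:400],None,fx=3.5,fy=3.5,interpolation=cv2.INTER_CUBIC); cv2.imwrite('pics/crop0.png',big[:,:,::-1])
```

```text
(207, 216) [0.5203 0.2403 0.0882]
(210, 255) [0.4031 0.2349 0.0609]
(144, 272) [0.3548 0.4193 0.1152]
(232, 264) [0.3757 0.1682 0.0556]
(313, 194) [ 0.5849 -0.0772  0.0932]
(352, 203) [ 0.5576 -0.193   0.0937]
(250, 230) [ 0.4808  0.1182 -0.0012]
(280, 200) [0.571  0.0216 0.056 ]
(316, 170) [ 0.6555 -0.0861  0.1036]
head (0.5219774842262268, 0.24421890079975128) 0.03201679885387421 0.08562808176870541 348
handle [0.40287163 0.23857313 0.05550656] 383 [0.33259662 0.22343491 0.04518514] [0.47325147 0.2521801  0.06281139]
[0.9990703  0.04311158 0.40287164 0.23857313] ((0.40316468477249146, 0.23904995620250702), (0.14079318940639496, 0.025316888466477394), 2.5107035636901855)
deck ((0.6026979684829712, -0.09428782761096954), (0.2759341597557068, 0.14844633638858795), 77.8388900756836) 0.050169159864294356 2700
lid ((0.6160555481910706, -0.10254694521427155), (0.22396805882453918, 0.12299714237451553), 77.39107513427734) 0.09959889127141065 1209
pin [ 0.56316194 -0.19255305  0.09615933] [ 0.54856438 -0.20482366] [ 0.57605119 -0.17793364] 71
tab ((0.5846532583236694, -0.08740027993917465), (0.036157067865133286, 0.051534172147512436), 84.03009033203125) 0.09574458387396963 82
```

View pics/crop0.png

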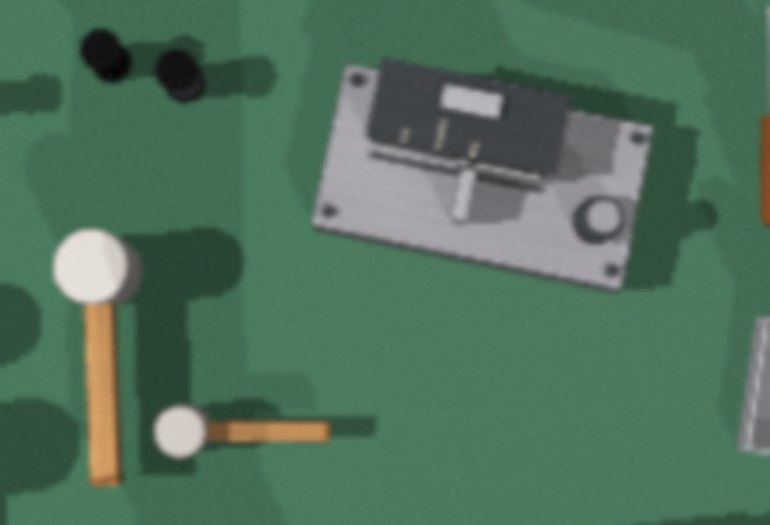

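```bash
cat >> h.py <<'E'
from scipy.spatial.transform import Rotation as Ro
FC=np.array([.6025,-.0943]);FY=-0.2125
fx=np.array([np.cos(FY),np.sin(FY)]);fy=np.array([-np.sin(FY),np.cos(FY)])
def F(x,y): return FC+x*fx+y*fy
def delta(x,y,z,yaw,ref=None):
    """yaw = world heading of tool x. prints shift in cm and spin"""
    o=robot.get_obs(); R=Ro.from_quat(o['tool_rot']).as_matrix()
    s=R.T@(np.array([x,y,z])-o['position'])*100
    cur=np.arctan2(R[1,0],R[0,0]); 
    sp=(cur-yaw+np.pi)%(2*np.pi)-np.pi
    print('t',round(o['time'],2),'pos',o['position'].round(4),'yaw',round(cur,3),'tilt',R[:,2].round(3),'-> d',s.round(2),'spin',round(sp,3),'F',o['ft_force'].round(1),'w',round(o['grip_width'],4),'q6',o['q'][5].round(2))
E
python3 - <<'E'
from h import *
print(F(-20,-105)if 0 else (F(-.02,-.105),F(-.03,.015)))
delta(.50,-.12,.22,.04); delta(.462,.2405,.20,.043)
E=np.array(robot.camera_model('wrist')['extrinsics']); print(-E[:3,:3].T@E[:3,3])
E
```

```text
(array([ 0.56080491, -0.19272012]), array([ 0.57633836, -0.07331027]))
t 0.15 pos [ 0.2065 -0.5893  0.2218] yaw 0.337 tilt [-0.     0.002 -1.   ] -> d [ 43.21 -34.59   0.25] spin 0.297 F [ 0.7 -0.4 -0.1] w 0.0872 q6 -0.18
t 0.15 pos [ 0.2065 -0.5893  0.2218] yaw 0.337 tilt [-0.     0.002 -1.   ] -> d [ 51.54 -69.87   2.31] spin 0.294 F [ 0.7 -0.4 -0.1] w 0.0872 q6 -0.18
[ 0.26941497 -0.5671466   0.38410427]
```

arm_command([
  [43.2, -34.6, 0, 0.295, 8.7],
  [43.2, -34.6, 0, 0.295, 8.7],
  [43.2, -34.6, 0, 0.295, 8.7],
  [43.2, -34.6, 0, 0.295, 8.7],
  [43.2, -34.6, 0, 0.295, 8.7],
], newtons=60)

```text
time: 0.78
position: [0.373, -0.3231, 0.2225]
tool_rot: [1.0, 0.021, 0.0, -0.0]
ft_force: [1.7, -1.5, -0.1]
grip_width: 0.0872
```

Run:
```python
from h import *
delta(.48,-.05,.22,.043);delta(.462,.2405,.20,.043)
```

```text
t 0.78 pos [ 0.373  -0.3231  0.2225] yaw 0.041 tilt [ 0.  0. -1.] -> d [ 11.82 -26.85   0.25] spin -0.002 F [ 1.7 -1.5 -0.1] w 0.0872 q6 0.59
t 0.78 pos [ 0.373  -0.3231  0.2225] yaw 0.041 tilt [ 0.  0. -1.] -> d [ 11.22 -55.95   2.25] spin -0.002 F [ 1.7 -1.5 -0.1] w 0.0872 q6 0.59
```

arm_command([
  [11.2, -56, 2, 0, 8.7],
  [11.2, -56, 2, 0, 8.7],
  [11.2, -56, 2, 0, 8.7],
  [11.2, -56, 2, 0, 8.7],
  [11.2, -56, 2, 0, 8.7],
])

```text
time: 1.4
position: [0.4208, -0.0145, 0.2117]
tool_rot: [1.0, 0.021, 0.0, 0.0]
ft_force: [0.3, -0.7, 0.4]
grip_width: 0.0866
```

Run:
```python
from h import *
delta(.462,.2405,.20,.043)
```

```text
t 1.4 pos [ 0.4208 -0.0145  0.2117] yaw 0.041 tilt [ 0.001 -0.    -1.   ] -> d [  5.17 -25.31   1.17] spin -0.002 F [ 0.3 -0.7  0.4] w 0.0866 q6 1.23
```

arm_command([
  [5.2, -25.3, 0, 0, 8.7],
  [5.2, -25.3, 0, 0, 8.7],
  [5.2, -25.3, 0, 0, 8.7],
  [5.2, -25.3, 0, 0, 8.7],
  [5.2, -25.3, 0, 0, 8.7],
])

```text
time: 2.02
position: [0.4622, 0.2422, 0.2115]
tool_rot: [1.0, 0.024, 0.001, -0.0]
ft_force: [-0.5, -0.7, 0.5]
grip_width: 0.0871
```

Run:
```python
from h import *
p,d,m=snap('wrist','w1'); W=cloud(d,m)
delta(.462,.2405,.0235,.043)
w=W.reshape(-1,3); 
h=w[(abs(w[:,2]-.085)<.006)&(np.hypot(w[:,0]-.521,w[:,1]-.243)<.045)]; print('head',cv2.minEnclosingCircle(h[:,:2].astype(np.float32)),h.mean(0),len(h))
g=w[(abs(w[:,2]-.0555)<.006)&(abs(w[:,1]-.24)<.03)&(w[:,0]<.485)&(w[:,0]>.3)];print(cv2.minAreaRect(g[:,:2].astype(np.float32)),g.mean(0),len(g),cv2.fitLine(g[:,:2].astype(np.float32),cv2.DIST_L2,0,.01,.01).ravel())
```

```text
t 2.08 pos [0.4619 0.2411 0.2113] yaw 0.046 tilt [ 0.  0. -1.] -> d [1.000e-02 7.000e-02 1.878e+01] spin 0.003 F [0.2 0.4 0. ] w 0.0866 q6 1.79
head ((0.5221048593521118, 0.24375975131988525), 0.03220454975962639) [0.5225291  0.24368391 0.08508609] 3642
((0.4092833399772644, 0.2381453514099121), (0.15165439248085022, 0.0249299556016922), 2.3326268196105957) [0.42359263 0.23929412 0.05544062] 2111 [0.99880505 0.0488726  0.42359263 0.23929411]
```

View pics/w1.png

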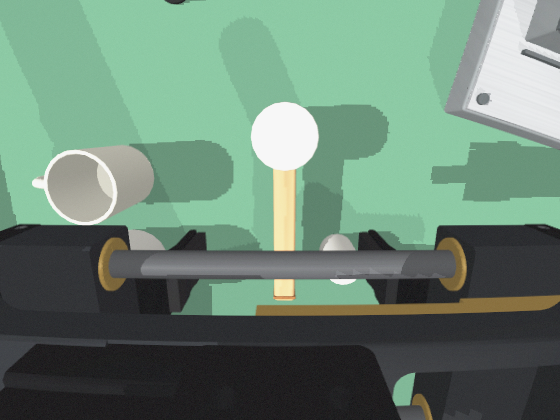

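The wrist view shows the middle mallet centred between the fingers, with its head at (285,137) and handle down to (284,297). The small mallet is clear of the fingers. Descending.

arm_command([
  [0, 0, 6, 0, 8.7],
  [0, 0, 12, 0, 8.7],
  [0, 0, 16.5, 0, 8.7],
  [0, 0, 18.7, 0, 8.7],
  [0, 0, 18.7, 0, 8.7],
])

```text
time: 2.7
position: [0.4605, 0.2366, 0.0231]
tool_rot: [1.0, 0.02, -0.003, 0.001]
ft_force: [0.5, -1.0, -0.1]
grip_width: 0.0867
```

Run:
```python
from h import *
delta(.462,.2412,.0235,.045)
```

```text
t 2.7 pos [0.4605 0.2366 0.0231] yaw 0.04 tilt [-0.005 -0.002 -1.   ] -> d [ 0.17 -0.46 -0.04] spin -0.005 F [ 0.5 -1.  -0.1] w 0.0867 q6 1.79
```

arm_command([
  [0, 0, 0, 0, 8.7],
  [0, 0, 0, 0, 8.7],
])

```text
time: 2.95
position: [0.463, 0.2385, 0.026]
tool_rot: [1.0, 0.021, 0.001, -0.0]
ft_force: [-0.3, 0.1, -0.2]
grip_width: 0.087
```

Run:
```python
from h import *
delta(.462,.2412,.0235,.045)
```

```text
t 2.95 pos [0.463  0.2385 0.026 ] yaw 0.041 tilt [ 0.003  0.001 -1.   ] -> d [-0.09 -0.28  0.25] spin -0.004 F [-0.3  0.1 -0.2] w 0.087 q6 1.79
```

arm_command([
  [0, -0.2, 0.1, 0, 8.7],
  [0, -0.2, 0.1, 0, 1.5],
  [0, -0.2, 0.1, 0, 1.5],
  [0, -0.2, 0.1, 0, 1.5],
  [0, -0.2, 0.1, 0, 1.5],
], newtons=60)

```text
time: 3.58
position: [0.4619, 0.2406, 0.0236]
tool_rot: [1.0, 0.021, -0.0, 0.0]
ft_force: [-0.5, -0.5, 0.7]
grip_width: 0.0549
```

arm_command([
  [0, 0, 0, 0, 1.5],
  [0, 0, 0, 0, 1.5],
])

```text
time: 3.82
position: [0.4619, 0.2406, 0.0236]
tool_rot: [1.0, 0.021, -0.0, 0.0]
ft_force: [0.1, -0.7, 0.1]
grip_width: 0.0349
```

Run:
```python
from h import *
delta(.462,.2412,.0235,.045)
```

```text
t 3.83 pos [0.4619 0.2406 0.0236] yaw 0.042 tilt [-0. -0. -1.] -> d [ 0.01 -0.06  0.01] spin -0.003 F [ 0.1 -0.7  0.1] w 0.0349 q6 1.79
```

arm_command([
  [0, 0, 0, 0, 1.5],
  [0, 0, 0, 0, 1.5],
  [0, 0, 0, 0, 1.5],
])

```text
time: 4.2
position: [0.4619, 0.2405, 0.0236]
tool_rot: [1.0, 0.021, -0.0, 0.0]
ft_force: [0.8, -0.9, -0.5]
grip_width: 0.0234
```

arm_command([
  [0, 0, -1, 0, 1.5],
  [0, 0, -2, 0, 1.5],
  [0, 0, -6, 0, 1.5],
  [0, 0, -12, 0, 1.5],
  [0, 0, -15, 0, 1.5],
])

```text
time: 4.82
position: [0.4628, 0.241, 0.1771]
tool_rot: [1.0, 0.021, 0.002, -0.001]
ft_force: [0.9, 0.4, -4.7]
grip_width: 0.0236
```

Run:
```python
from h import *
g=F(-.02-.06,-.105)
delta(g[0],g[1],.18,FY)
snap('side','s2');snap('top','t2')
```

```text
t 4.83 pos [0.4628 0.241  0.1771] yaw 0.042 tilt [ 0.004  0.001 -1.   ] -> d [ 2.16 42.24 -0.33] spin 0.255 F [ 0.9  0.4 -4.7] w 0.0236 q6 1.79
```

View pics/s2.png

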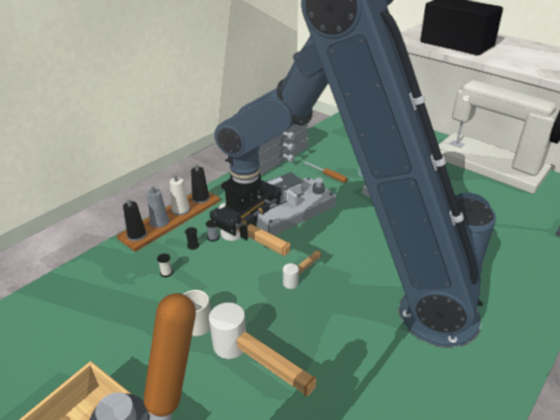

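The side view shows the mallet lifted and level at about (245,235). Carrying it over to the pin.

arm_command([
  [0.2, 5, -1, 0.05, 1.5],
  [0.5, 10, -1, 0.1, 1.5],
  [0.9, 16, -1, 0.15, 1.5],
  [1.3, 22, -1, 0.2, 1.5],
  [1.6, 28, -1, 0.25, 1.5],
])

```text
time: 5.55
position: [0.4883, -0.0399, 0.1821]
tool_rot: [0.995, -0.105, -0.002, -0.0]
ft_force: [0.9, -0.1, -3.9]
grip_width: 0.0231
```

Run:
```python
from h import *
g=F(-.02-.06,-.105)
delta(g[0],g[1],.18,FY)
```

```text
t 5.55 pos [ 0.4883 -0.0399  0.1821] yaw -0.21 tilt [-0.003  0.001 -1.   ] -> d [ 4.28 13.42  0.19] spin 0.003 F [ 0.9 -0.1 -3.9] w 0.0231 q6 1.47
```

arm_command([
  [1.8, 5, 0, 0, 1.5],
  [3.2, 10, 0, 0, 1.5],
  [4.2, 13.2, 0, 0, 1.5],
  [4.2, 13.4, 0, 0, 1.5],
  [4.2, 13.4, 0, 0, 1.5],
])

```text
time: 6.18
position: [0.5014, -0.1772, 0.1821]
tool_rot: [0.995, -0.104, -0.002, -0.001]
ft_force: [-0.3, 0.1, -3.6]
grip_width: 0.0235
```

Run:
```python
from h import *
g=F(-.02-.06,-.105)
delta(g[0],g[1],.18,FY)
p,d,m=snap('wrist','w3'); W=cloud(d,m); w=W.reshape(-1,3)
h=w[(np.hypot(w[:,0]-.561,w[:,1]+.193)<.05)&(w[:,2]>.2)]; z=np.median(h[:,2]);h=h[abs(h[:,2]-z)<.012]; print('head top z',z, cv2.minEnclosingCircle(h[:,:2].astype(np.float32)),len(h)); A=np.c_[h[:,:2]-h[:,:2].mean(0),np.ones(len(h))];print('slope',np.linalg.lstsq(A,h[:,2],rcond=None)[0])
snap('top','t3');snap('side','s3')
```

```text
t 6.17 pos [ 0.5014 -0.1772  0.1821] yaw -0.209 tilt [-0.004  0.003 -1.   ] -> d [0.13 0.26 0.21] spin 0.004 F [-0.3  0.1 -3.6] w 0.0235 q6 1.23
head top z 0.27102251958069057 ((0.5380221009254456, -0.18652132153511047), 0.04291727393865585) 21534
slope [-0.45106352  0.08836588  0.27335485]
```

View pics/w3.png

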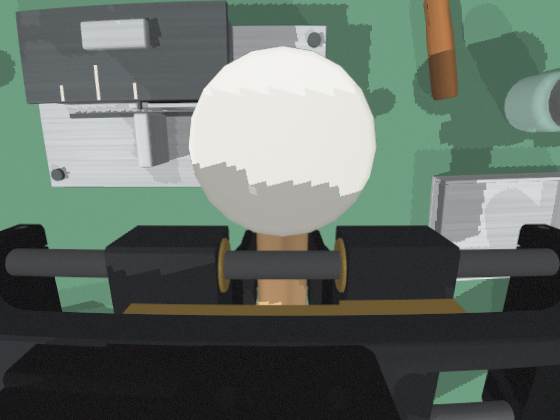

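View pics/s3.png

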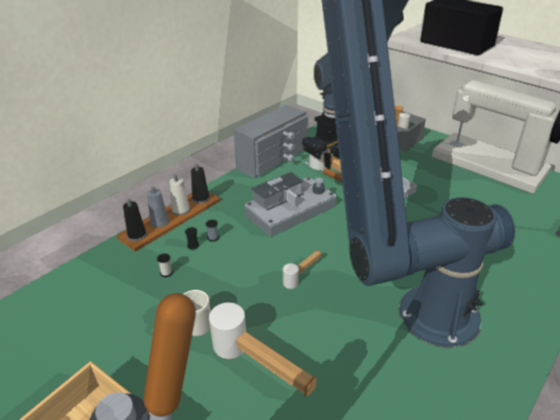

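Run:
```python
from h import *
p,d,m=load('w3'); W=cloud(d,m)
v,u=np.mgrid[:420,:560]
M=(np.hypot(u-283,v-143)<82)
h=W[M]; h=h[np.isfinite(h[:,2])]; c=h[:,:2].mean(0)
A=np.c_[(h[:,:2]-c)@np.c_[fx,fy],np.ones(len(h))]; s=np.linalg.lstsq(A,h[:,2],rcond=None)[0]; print(c,s,(h[:,2]-A@s).std())
print('err from pin in feeder frame',(c-F(-.02,-.105))@np.c_[fx,fy])
# whole head
M=(p.min(2)>120)&(np.hypot(u-283,v-143)<100); 
print(np.nanpercentile(W[M][:,2],[5,50,95]))
```

```text
[ 0.56206243 -0.18974708] [-0.01097561  0.00226436  0.24300479] 0.0006211731560591417
err from pin in feeder frame [0.0006022  0.00317138]
[0.2414433  0.24292171 0.24401391]
```

arm_command([
  [0.1, 0.3, 2, 0, 1.5],
  [0.1, 0.3, 4, 0, 1.5],
  [0.1, 0.3, 5.2, 0, 1.5],
  [0.1, 0.3, 5.5, 0, 1.5],
  [0.1, 0.3, 5.5, 0, 1.5],
])

```text
time: 6.95
position: [0.5037, -0.1813, 0.1288]
tool_rot: [0.995, -0.104, 0.0, 0.0]
ft_force: [0.4, 0.2, -3.4]
grip_width: 0.0235
```

Run:
```python
from h import *
g=F(-.02-.06,-.105)
delta(g[0],g[1],.096-.0615+.06+.012,FY)
```

```text
t 6.95 pos [ 0.5037 -0.1813  0.1288] yaw -0.208 tilt [ 0. -0. -1.] -> d [-0.17 -0.09  2.23] spin 0.005 F [ 0.4  0.2 -3.4] w 0.0235 q6 1.22
```

arm_command([
  [-0.1, 0, 0.6, 0, 1.5],
  [-0.1, 0, 1.0, 0, 1.5],
  [-0.1, 0, 1.4, 0, 1.5],
])

```text
time: 7.32
position: [0.5022, -0.1812, 0.1148]
tool_rot: [0.995, -0.104, 0.0, 0.0]
ft_force: [-1.4, -0.1, 0.2]
grip_width: 0.0233
```

arm_command([
  [0, 0, 0.3, 0, 1.5],
  [0, 0, 0.5, 0, 1.5],
  [0, 0, 0.6, 0, 1.5],
])

```text
time: 7.7
position: [0.5022, -0.1812, 0.1088]
tool_rot: [0.995, -0.104, -0.0, 0.0]
ft_force: [-2.8, 0.1, 3.3]
grip_width: 0.0235
```

Run:
```python
from h import *
g=F(-.02-.06,-.105)
delta(g[0],g[1],.108,FY)
```

```text
t 7.7 pos [ 0.5022 -0.1812  0.1088] yaw -0.208 tilt [-0. -0. -1.] -> d [-0.03 -0.11  0.08] spin 0.004 F [-2.8  0.1  3.3] w 0.0235 q6 1.22
```

arm_command([
  [0, 0, 0.1, 0, 1.5],
  [0, 0, 0.2, 0, 1.5],
])

```text
time: 7.95
position: [0.502, -0.1811, 0.1069]
tool_rot: [0.995, -0.104, -0.0, -0.0]
ft_force: [-5.1, 1.9, 9.0]
grip_width: 0.0234
```

arm_command([
  [0, 0, 0.1, 0, 1.5],
  [0, 0, 0.15, 0, 1.5],
])

```text
time: 8.2
position: [0.5017, -0.1811, 0.1064]
tool_rot: [0.995, -0.104, -0.0, 0.0]
ft_force: [-8.4, 2.1, 15.5]
grip_width: 0.0236
```

arm_command([
  [0, 0, 0.1, 0, 1.5],
  [0, 0, 0.15, 0, 1.5],
])

```text
time: 8.45
position: [0.5012, -0.1809, 0.1054]
tool_rot: [0.995, -0.104, -0.001, 0.0]
ft_force: [-9.8, 2.1, 18.9]
grip_width: 0.0234
```

Run:
```python
from h import *
p,d,m=snap('wrist','w4'); W=cloud(d,m)
v,u=np.mgrid[:420,:560]
M=(np.hypot(u-283,v-143)<80)
h=W[M]; h=h[np.isfinite(h[:,2])]; c=h[:,:2].mean(0)
A=np.c_[(h[:,:2]-F(-.02,-.105))@np.c_[fx,fy],np.ones(len(h))]; s=np.linalg.lstsq(A,h[:,2],rcond=None)[0]; print(c,s,(h[:,2]-A@s).std())
print('err from pin in feeder frame',(c-F(-.02,-.105))@np.c_[fx,fy])
snap('top','t4')
delta(*F(-.08,-.105),.18,FY)
cv2.imwrite('pics/w4c.png',cv2.resize(p[30:250,20:400],None,fx=2,fy=2)[:,:,::-1])
```

```text
[ 0.56179374 -0.19321499] [ 0.03259493 -0.00106334  0.16912937] 0.000626816256676114
err from pin in feeder frame [ 0.00107095 -0.00027519]
t 8.55 pos [ 0.5012 -0.1809  0.1054] yaw -0.208 tilt [-0.002 -0.    -1.   ] -> d [ 0.07 -0.1  -7.46] spin 0.005 F [-9.4  1.9 18.3] w 0.0235 q6 1.22
```

View pics/w4c.png

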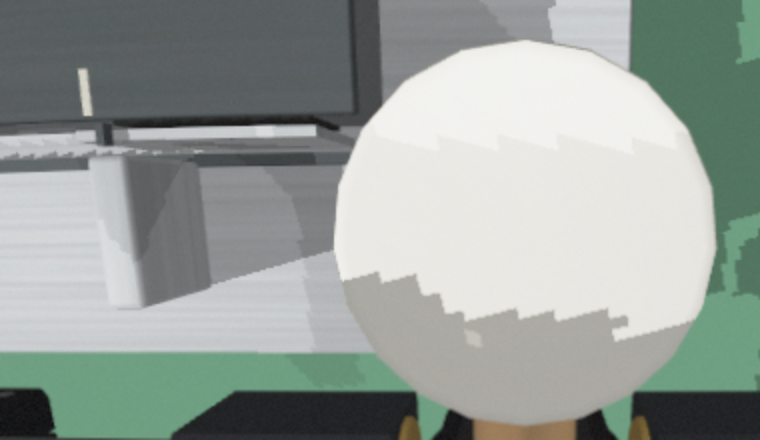

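The wrist view shows the head centred over the pin. Its top is at 0.169 m, as expected for fully down, and the push was about 22 N, so the pin is on its stop. Lifting and returning the mallet.

arm_command([
  [0, 0, -1, 0, 1.5],
  [0, 0, -3, 0, 1.5],
  [0, 0, -6, 0, 1.5],
  [0, 0, -7.5, 0, 1.5],
  [0, 0, -7.5, 0, 1.5],
])

```text
time: 9.18
position: [0.5032, -0.1816, 0.1791]
tool_rot: [0.995, -0.104, 0.001, 0.001]
ft_force: [-0.5, -0.1, -4.2]
grip_width: 0.0235
```

Run:
```python
from h import *
delta(.463,.241,.182,.042)
```

```text
t 9.18 pos [ 0.5032 -0.1816  0.1791] yaw -0.208 tilt [ 0.002 -0.001 -1.   ] -> d [-12.67 -40.52  -0.35] spin -0.25 F [-0.5 -0.1 -4.2] w 0.0235 q6 1.22
```

arm_command([
  [-1.5, -5, -0.5, -0.05, 1.5],
  [-3.2, -10.5, -0.5, -0.1, 1.5],
  [-5, -16, -0.5, -0.15, 1.5],
  [-6.7, -21.5, -0.5, -0.2, 1.5],
  [-8.5, -27, -0.5, -0.25, 1.5],
])

```text
time: 9.8
position: [0.4742, 0.1023, 0.1823]
tool_rot: [1.0, 0.021, -0.001, -0.0]
ft_force: [-0.2, -0.3, -4.5]
grip_width: 0.0234
```

Run:
```python
from h import *
delta(.463,.241,.182,.042)
```

```text
t 9.8 pos [0.4742 0.1023 0.1823] yaw 0.043 tilt [-0.002  0.    -1.   ] -> d [ -0.52 -13.91   0.04] spin 0.001 F [-0.2 -0.3 -4.5] w 0.0234 q6 1.51
```

arm_command([
  [-0.3, -5, 0, 0, 1.5],
  [-0.5, -10, 0, 0, 1.5],
  [-0.5, -13, 0, 0, 1.5],
  [-0.5, -13.9, 0, 0, 1.5],
  [-0.5, -13.9, 0, 0, 1.5],
])

```text
time: 10.42
position: [0.4636, 0.2391, 0.1826]
tool_rot: [1.0, 0.021, -0.001, 0.0]
ft_force: [0.4, 0.8, -4.3]
grip_width: 0.0234
```

arm_command([
  [0, 0, 4, 0, 1.5],
  [0, 0, 9, 0, 1.5],
  [0, 0, 13, 0, 1.5],
  [0, 0, 15, 0, 1.5],
  [0, 0, 15, 0, 1.5],
])

```text
time: 11.05
position: [0.4633, 0.2375, 0.0319]
tool_rot: [1.0, 0.02, -0.002, 0.001]
ft_force: [0.3, 0.0, -3.6]
grip_width: 0.0237
```

arm_command([
  [0, 0, 0, 0, 1.5],
  [0, 0, 0, 0, 1.5],
])

```text
time: 11.3
position: [0.4654, 0.2392, 0.0348]
tool_rot: [1.0, 0.021, 0.001, -0.0]
ft_force: [0.0, 0.6, -4.7]
grip_width: 0.0238
```

Run:
```python
from h import *
delta(.463,.241,.024,.042)
p,d,m=snap('wrist','w5'); W=cloud(d,m)
v,u=np.mgrid[:420,:560]
M=(np.hypot(u-283,v-143)<80)
h=W[M]; h=h[np.isfinite(h[:,2])]; c=h[:,:2].mean(0)
A=np.c_[h[:,:2]-c,np.ones(len(h))]; s=np.linalg.lstsq(A,h[:,2],rcond=None)[0]; print(c,s)
```

```text
t 11.3 pos [0.4654 0.2392 0.0348] yaw 0.041 tilt [ 0.003  0.001 -1.   ] -> d [-0.23 -0.19  1.08] spin -0.001 F [ 0.   0.6 -4.7] w 0.0238 q6 1.79
[0.52698252 0.24197464] [0.01076985 0.00112603 0.09713536]
```

arm_command([
  [0, 0, 0.5, 0, 1.5],
  [0, 0, 0.9, 0, 1.5],
  [0, 0, 1.1, 0, 1.5],
  [0, 0, 1.1, 0, 1.5],
])

```text
time: 11.85
position: [0.4638, 0.2392, 0.0231]
tool_rot: [1.0, 0.021, -0.0, 0.0]
ft_force: [-1.6, -0.1, 2.0]
grip_width: 0.0232
```

arm_command([
  [0, 0, 0.1, 0, 1.5],
  [0, 0, 0.1, 0, 1.5],
])

```text
time: 12.1
position: [0.4637, 0.2392, 0.0229]
tool_rot: [1.0, 0.021, -0.0, 0.0]
ft_force: [-4.1, -1.1, 10.1]
grip_width: 0.0235
```

Firmly down on the bench. Backing off slightly and releasing.

arm_command([
  [0, 0, -0.1, 0, 1.5],
  [0, 0, -0.1, 0, 4],
  [0, 0, -0.1, 0, 6],
  [0, 0, -0.1, 0, 7],
  [0, 0, -0.1, 0, 7],
])

```text
time: 12.72
position: [0.4644, 0.2393, 0.0225]
tool_rot: [1.0, 0.021, 0.0, -0.0]
ft_force: [0.4, 0.4, 0.3]
grip_width: 0.0554
```

arm_command([
  [0, 0, 0, 0, 7],
  [0, 0, 0, 0, 7],
  [0, 0, 0, 0, 7],
])

```text
time: 13.1
position: [0.4642, 0.2392, 0.0226]
tool_rot: [1.0, 0.021, 0.0, -0.0]
ft_force: [0.5, 0.3, -0.6]
grip_width: 0.0694
```

arm_command([
  [0, 0, -2, 0, 7],
  [0, 0, -5, 0, 7],
  [0, 0, -10, 0, 7],
  [0, 0, -16, 0, 7],
  [0, 0, -16, 0, 7],
])

```text
time: 13.72
position: [0.4676, 0.2403, 0.1873]
tool_rot: [1.0, 0.021, 0.006, -0.001]
ft_force: [0.5, -0.4, 0.2]
grip_width: 0.0701
```

Run:
```python
from h import *
p,d,m=snap('wrist','w6'); W=cloud(d,m); w=W.reshape(-1,3)
h=w[(abs(w[:,2]-.085)<.006)&(np.hypot(w[:,0]-.526,w[:,1]-.243)<.045)]; print('head',cv2.minEnclosingCircle(h[:,:2].astype(np.float32)),np.median(h,0),np.ptp(h[:,2]),len(h))
t=F(-.04,.015); delta(t[0],t[1],.18,FY)
```

```text
head ((0.5244316458702087, 0.2426632046699524), 0.032183293253183365) [0.52524447 0.24257223 0.08512684] 0.006913233096165539 4229
t 13.78 pos [0.4655 0.2397 0.1849] yaw 0.042 tilt [ 0.006  0.001 -1.   ] -> d [ 8.79 31.48  0.5 ] spin 0.254 F [-0.6 -1.2  0. ] w 0.0699 q6 1.79
```

View pics/w6.png

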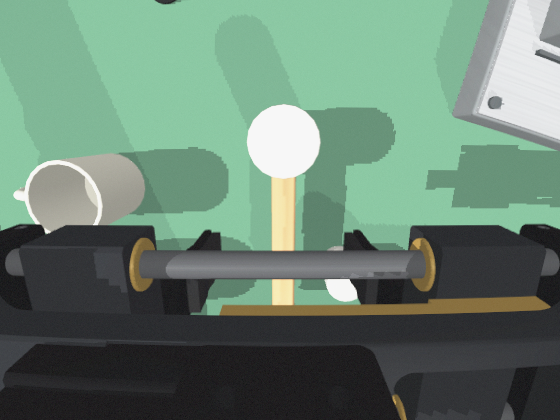

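The mallet stands on its head in the wrist view: head at (284,142), top 85 mm above the bench. Next I'll go over the tab.

arm_command([
  [1.5, 5.5, 0, 0.06, 5.5],
  [3, 11, 0, 0.12, 4.5],
  [4.5, 17, 0, 0.18, 4.5],
  [6, 22.5, 0, 0.25, 4.5],
  [7.5, 27, 0, 0.25, 4.5],
])

```text
time: 14.4
position: [0.5495, -0.0294, 0.1806]
tool_rot: [0.994, -0.105, -0.002, -0.0]
ft_force: [0.0, -0.1, -0.7]
grip_width: 0.0455
```

arm_command([
  [0, 2, 0, 0, 4.5],
  [0, 3.5, 0, 0, 4.5],
  [0, 3.5, 0, 0, 4.5],
])

```text
time: 14.78
position: [0.5418, -0.0613, 0.1819]
tool_rot: [0.995, -0.104, -0.001, -0.0]
ft_force: [-0.8, 0.2, 0.2]
grip_width: 0.0449
```

Run:
```python
from h import *
p,d,m=snap('wrist','w7'); W=cloud(d,m)
t=F(-.04,.015); delta(t[0],t[1],.18,FY)
L=(W[:,:,:2]-FC)@np.c_[fx,fy]
M=(abs(W[:,:,2]-.096)<.004)&(L[:,:,0]<-.012)&(L[:,:,0]>-.06)&(abs(L[:,:,1]-.015)<.03)
k=W[M]; l=L[M]; print('tab',cv2.minAreaRect((l*1000).astype(np.float32)),np.median(k,0),len(k),l.min(0),l.max(0))
M=(abs(W[:,:,2]-.096)<.004)&(L[:,:,1]<-.085); k=L[M];print('pin',k.mean(0) if len(k) else 0,len(k))
M=(abs(W[:,:,2]-.10)<.003)&(L[:,:,0]>.004);k=L[M];print('lid',cv2.minAreaRect((k*1000).astype(np.float32)),k.min(0),k.max(0))
```

```text
t 14.82 pos [ 0.5422 -0.0607  0.1822] yaw -0.208 tilt [-0.002  0.001 -1.   ] -> d [2.6  0.52 0.22] spin 0.004 F [-1.3  0.2  0.3] w 0.0448 q6 1.46
tab ((-28.643430709838867, 12.978127479553223), (32.34412384033203, 11.716568946838379), 0.8440510034561157) [ 0.57778393 -0.07563614  0.09603629] 595 [-0.04480151  0.0069061 ] [-0.01244724  0.01879712]
pin [-0.01690818 -0.10627354] 915
lid ((41.1694221496582, 22.75122833251953), (73.00910186767578, 166.68898010253906), 0.17561820149421692) [ 0.00469099 -0.06054604] [0.07782818 0.10614788]
```

View pics/w7.png

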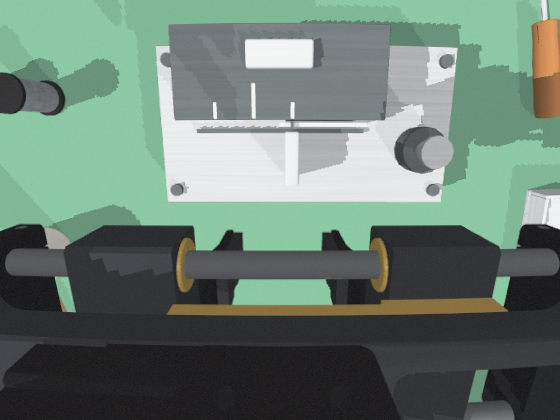

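Run:
```python
from h import *
t=F(-.036,.0132); delta(t[0],t[1],.18,FY);delta(t[0],t[1],.062,FY)
```

```text
t 14.82 pos [ 0.5422 -0.0607  0.1822] yaw -0.208 tilt [-0.002  0.001 -1.   ] -> d [3.   0.7  0.22] spin 0.004 F [-1.3  0.2  0.3] w 0.0448 q6 1.46
t 14.82 pos [ 0.5422 -0.0607  0.1822] yaw -0.208 tilt [-0.002  0.001 -1.   ] -> d [ 3.02  0.71 12.02] spin 0.004 F [-1.3  0.2  0.3] w 0.0448 q6 1.46
```

arm_command([
  [3, 0.7, 1, 0, 4.5],
  [3, 0.7, 5, 0, 4.5],
  [3, 0.7, 7, 0, 4.5],
  [3, 0.7, 7, 0, 4.5],
])

```text
time: 15.32
position: [0.5695, -0.0727, 0.1111]
tool_rot: [0.995, -0.103, -0.002, -0.001]
ft_force: [0.0, 0.6, -0.4]
grip_width: 0.0448
```

Run:
```python
from h import *
t=F(-.036,.0132);delta(t[0],t[1],.062,FY)
```

```text
t 15.32 pos [ 0.5695 -0.0727  0.1111] yaw -0.206 tilt [-0.004  0.002 -1.   ] -> d [0.1  0.1  4.91] spin 0.006 F [ 0.   0.6 -0.4] w 0.0448 q6 1.46
```

arm_command([
  [0.1, 0.1, 2, 0, 4.5],
  [0.1, 0.1, 4, 0, 4.5],
  [0.1, 0.1, 4.8, 0, 4.5],
  [0.1, 0.1, 4.8, 0, 4.5],
])

```text
time: 15.82
position: [0.5721, -0.0755, 0.0651]
tool_rot: [0.995, -0.104, 0.0, 0.0]
ft_force: [-0.0, -0.2, -0.2]
grip_width: 0.0449
```

Run:
```python
from h import *
t=F(-.036,.0132);delta(t[0],t[1],.062,FY)
p,d,m=snap('wrist','w8');snap('top','t8')
```

```text
t 15.82 pos [ 0.5721 -0.0755  0.0651] yaw -0.208 tilt [ 0. -0. -1.] -> d [-0.23 -0.12  0.31] spin 0.005 F [-0.  -0.2 -0.2] w 0.0449 q6 1.45
```

View pics/w8.png

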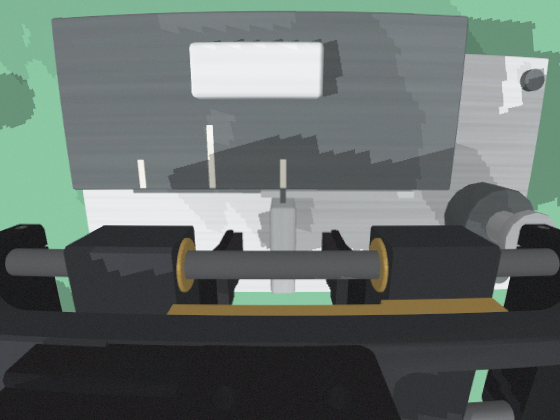

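The wrist view shows the tab at (284,245) centred between the fingers. The pointer sits at the shut tick (283,185), and the long half tick is at (212,185) on the lid's edge. Pinching now.

arm_command([
  [-0.1, 0, 0.2, 0, 0.4],
  [-0.1, 0, 0.2, 0, 0.4],
  [-0.1, 0, 0.2, 0, 0.4],
  [-0.1, 0, 0.2, 0, 0.4],
  [-0.1, 0, 0.2, 0, 0.4],
], newtons=40)

```text
time: 16.55
position: [0.571, -0.0755, 0.0627]
tool_rot: [0.995, -0.104, 0.0, -0.0]
ft_force: [-0.1, 0.7, 0.4]
grip_width: 0.0118
```

arm_command([
  [0, 0, 0, 0, 0.4],
  [0, 0, 0, 0, 0.4],
])

```text
time: 16.8
position: [0.571, -0.0755, 0.0627]
tool_rot: [0.995, -0.104, 0.0, -0.0]
ft_force: [0.3, 2.0, 1.5]
grip_width: 0.0119
```

Run:
```python
from h import *
delta(.57,-.07,.062,FY); o=robot.get_obs(); print((o['position'][:2]-FC)@np.c_[fx,fy])
```

```text
t 16.8 pos [ 0.571  -0.0755  0.0627] yaw -0.208 tilt [ 0.  0. -1.] -> d [-0.21 -0.52  0.07] spin 0.004 F [0.3 2.  1.5] w 0.0119 q6 1.45
[-0.03477605  0.01169959]
```

arm_command([
  [0, -0.6, 0, 0, 0.4],
  [0, -1.2, 0, 0, 0.4],
  [0, -1.8, 0, 0, 0.4],
  [0, -2.4, 0, 0, 0.4],
  [0, -2.8, 0, 0, 0.4],
])

```text
time: 17.42
position: [0.5767, -0.0486, 0.0627]
tool_rot: [0.995, -0.103, -0.0, 0.001]
ft_force: [-1.4, -6.0, 1.1]
grip_width: 0.0117
```

arm_command([
  [0, -0.15, 0, 0, 0.4],
  [0, -0.15, 0, 0, 0.4],
])

```text
time: 17.68
position: [0.577, -0.0473, 0.0627]
tool_rot: [0.995, -0.103, 0.0, 0.001]
ft_force: [-1.7, -6.5, 1.2]
grip_width: 0.0113
```

Run:
```python
from h import *
o=robot.get_obs(); print((o['position'][:2]-FC)@np.c_[fx,fy],o['ft_force'],o['ft_force'][:2]@fy)
p,d,m=snap('wrist','w9');snap('top','t9')
cv2.imwrite('pics/w9c.png',cv2.resize(p[90:300,150:420],None,fx=2.8,fy=2.8,interpolation=cv2.INTER_CUBIC)[:,:,::-1])
```

```text
[-0.03482997  0.04056878] [-1.65390291 -6.46419038  1.21220187] -6.667604735077449
```

View pics/w9c.png

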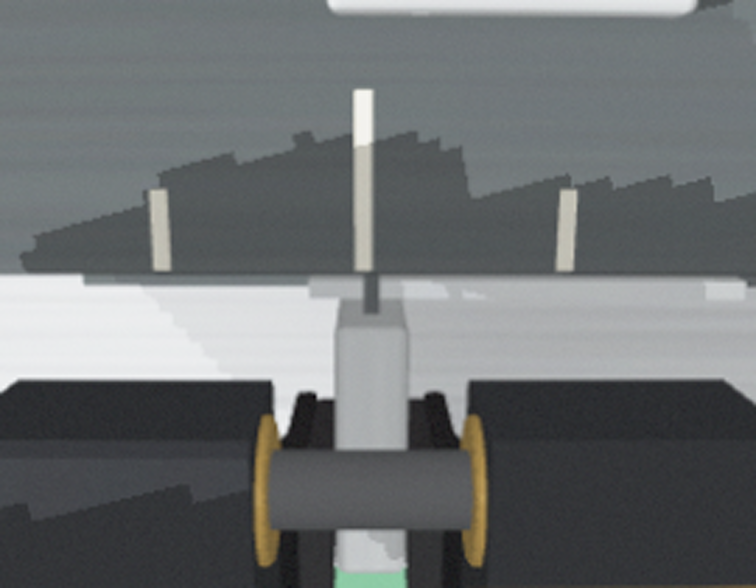

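In the crop, the pointer (371) is about 1.2 mm short of the half tick (363). Moving it the last bit.

arm_command([
  [0, -0.12, 0, 0, 0.4],
  [0, -0.12, 0, 0, 0.4],
  [0, -0.12, 0, 0, 0.4],
])

```text
time: 18.15
position: [0.5772, -0.0463, 0.0627]
tool_rot: [0.995, -0.104, -0.0, 0.001]
ft_force: [-2.0, -6.8, 1.5]
grip_width: 0.0118
```

Run:
```python
from h import *
o=robot.get_obs(); print((o['position'][:2]-FC)@np.c_[fx,fy],o['ft_force'],o['ft_force'][:2]@fy)
p,d,m=snap('wrist','w10');pt,_,_=snap('top','t10')
a=cv2.resize(p[90:300,150:420],None,fx=2.8,fy=2.8,interpolation=cv2.INTER_CUBIC)
cv2.imwrite('pics/w10c.png',a[:,:,::-1])
```

```text
[-0.03483541  0.04157018] [-1.99093353 -6.81899478  1.50033844] -7.085509636146915
```

View pics/w10c.png

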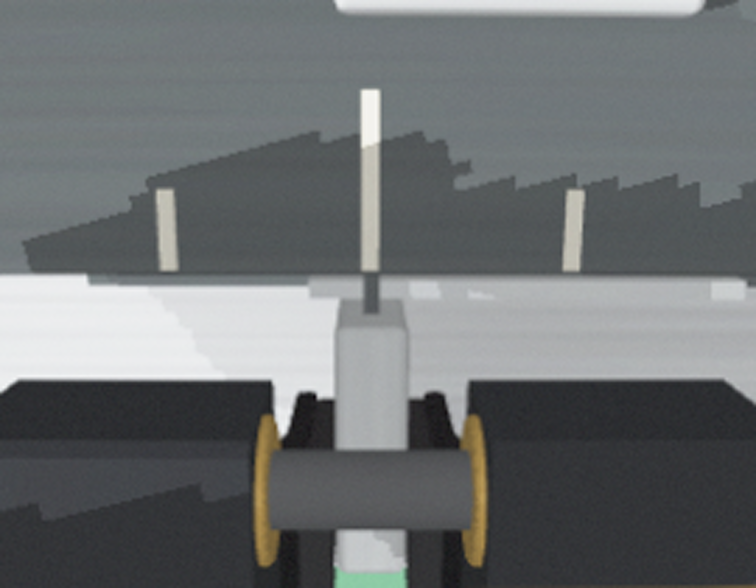

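View pics/t10.png

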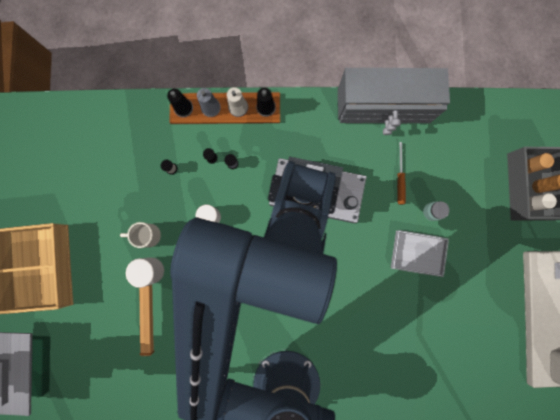

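The pointer (371) is now in line with the half tick (370). The top view shows the visible bystanders where they were and the mallet standing. Handing in.

Run:
```python
from h import *
o=robot.get_obs();print(o['time'],o['ft_force'],o['grip_width']);print(robot.hand_in())
```

```text
18.25 [-1.71627581 -6.72318723  0.30467379] 0.011750012361701003
the job is handed in; nothing more can be done
None
```

I did the job in the order asked and handed it in at 18.25 s, with the gripper still holding the shutter half open. The hand-in gave no verdict.

- **Pin:** I pressed it down with the middle-sized mallet. The head's top came to 0.169 m, which matches the pin fully down. The push was about 22 N, well over the spring's 8.5 N, so it was on its stop.
- **Mallet:** It is back on its head within about 3 mm of where it started. Its top measured 0.085 m in the wrist view after I let go. It had tilted about 2° in the grip while pushing the pin.
- **Shutter:** I pinched the tab and slid it until the pointer lined up with the long half tick. The measured travel was 29.9 mm. The force against the spring was about 7 N, close to the 6.5 N given for half open.
- **Other things:** In the last top view, the things I could see looked unmoved. The arm hid the small mallet in that view, so I did not check it at the end.

My first estimate of the feeder's position was about 2 mm off sideways. I corrected for that before pinching the tab.

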